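# Refill the spice rack and tip the next tube for a look

## Robot

A 6-joint arm with a two-finger parallel gripper is mounted at the origin on a cart in front of the work surface, level with it; the furniture and walls round the work are solid. World frame = base frame: x ahead of the robot, y to its left, z up, the work surface at z = 0. Lengths are in m, angles in rad, forces in N, time in s.
With the tool pointing down it reaches from about 0.3 to 0.875 m from the base axis. Payload 6.4 kg.
Tool frame: the origin (TCP) lies at the very end of the fingers, on their centre line; the grasp point (between the pads) lies 19 mm behind it; z points along the fingers, y is the line along which they close (so a half turn about z gives the same grasp; the last joint's range is limited). The gripper opens to 85 mm and grips with 20 to 120 N. Pads are 22 mm wide; open, the fingers measure 114 mm over their backs; the gripper's body (76 mm by 85 mm) begins 54 mm behind the grasp point. The pads swing forward as they close: fully open they stand 13 mm farther back than shut.
Start: joints at [-0.206, 0.181, 1.607, -0, 1.354, -0.206], TCP at [0.575, 0, 0.231] pointing down, gripper open.
Joint ranges: [-2.99, 2.99], [-0.89, 2.07], [0.3, 2.58], [-1.14, 4.28], [0, 2.63], [-3.12, 3.12]. Speed limits (rad/s): [2.57, 2.57, 3.01, 3.14, 3.14, 3.14].

## Interface

Orientations are given as a unit quaternion [w, x, y, z].
In Python, from bench import ctrl gives the robot as it stands.
- The arm moves only by the tool jog_arm, never from a script. Its argument "series" is a list that holds one entry, the list of rows, each a list of 7 numbers: the shift along the tool's x, y, z in mm, then the turn, a rotation vector about the tool's x, y, z in rad, then the finger opening in mm, from 0 to 85.4. In form: [[[tx, ty, tz, rx, ry, rz, gripper], ...]]. A call has exactly 10 rows; each row shifts and turns the commanded pose from where the row before left it, along the tool's axes as they then stand; what a row does not reach is not made up. A row lasts 1/10 s, in which the tool goes at most 50 mm and 8.59 degrees, less where a joint would pass 70% of its speed; a pose out of reach is approached as far as the arm can. A call with a gripper value outside its range is refused whole. The fingers move at their own pace and stop on an object; the grip force is fixed at half the most. Time passes only in rows, so rows that do not move let the fingers close, or fill a call up. It gives the time, the measured TCP pose, the force, the opening and the grip force at its end, in the units of the state.
- ctrl.get_obs(): the state, without advancing time (a new reading comes with each control period).
- ctrl.camera(name): name is "scene" or "side" or "wrist"; returns a dict with "frame" (420x560x3 uint8, blue, green, red), "z_map" (420x560 float32, m along the optical axis (not along the pixel's ray), 0 where there is no reading), "fx", "fy", "cx", "cy" (pixels), "xyz" and "rotation" of the camera in the world. Camera axes: x right, y down, z forward; pixel columns grow to the right and rows downward; lengths in m; the calibration is good to about 2 mm. A picture is of the moment at which its call begins.
- ctrl.hand_in(): hands the job in; it is judged then, once.
The state is a dict: "time_s": time; "q": joint angles; "dq": joint speeds; "joint_efforts": joint torques, N m; "eef_pos": TCP position; "eef_rot": TCP orientation; "wrist_force": force on the tool from outside, world axes, zero at the start; "torque": the same for the moment, N m; "opening": opening from 0.0 (shut) to 1.0 (fully open); "grasp_force": force on a finger pad.
Only numpy, scipy, OpenCV 4.12 (cv2) and the standard library are available. Lean on these libraries where they do the work, as an engineer would, in place of code of your own. Each camera call takes 0.05 s, during which the arm holds its last target. There are 200 camera calls.

## Task

You are looking through the tubes of a spice rack, whose holes are numbered one to four by the steel studs in front of them: put the short glass tube from the small stand in hole one, then the long one in hole two, lowering each to the bottom of its hole before you let go. After that draw the tube out of hole three, cap uppermost, lean it about half way over (some 45 degrees) and finish while holding it like that, still and clear of everything, with its foot well over 10 cm above the worktop. Leave the tube in hole four and all the other things where they are.

Things in the scene. Friction and masses are not known exactly. Their poses are not given: they have to be found in the camera images.
- rack: Brown wooden block, fixed, 70 (x) x 260 (y) x 50 mm high. Origin under its centre; x away from the robot, y left along the row; yaw up to 0.3 rad either way. Four round upright holes 31 mm wide, 64 mm apart, in a row 9 mm behind its middle. Steel studs on top in front of each hole give its number: one at the left (+y) end, then two, three, four.
- hole1 (a point): Centre of the mouth of hole one (one stud, leftmost), at the rack's top, 50 mm above the worktop; its floor 38 mm lower, 12 mm above the worktop; empty at the start
- hole2 (a point): Same for hole two (two studs), next to the right; empty at the start
- hole3 (a point): Same for hole three (three studs); holds tube_three at the start
- hole4 (a point): Same for hole four (four studs, rightmost); holds tube_four, which stays there
- stand: Low pale wooden block, fixed, in front of a microwave (front at x 0.54, y -0.1 to -0.52, 250 mm high), 60 (x) x 150 (y) x 40 mm high, right of the rack; yaw within 0.3 rad. Origin under its centre. Two round holes 30 mm wide, 28 mm deep (floor 12 mm above the worktop), 42 mm either side of its middle along y, hold the short and long tube, either way round.
- tube_short: Clear glass spice tube with a light wooden cap flush with the glass (top 25 mm) and dark cinnamon sticks fixed inside; 26 mm in diameter all the way up, 110 mm long with the cap, 60 g (varies by some 30%), rigid and closed. Origin at the centre of its foot, z along the tube to the cap. Stands in the stand at the start; goes in hole one.
- tube_long: Clear glass spice tube with a light wooden cap flush with the glass (top 25 mm) and dark cinnamon sticks fixed inside; 26 mm in diameter all the way up, 150 mm long with the cap, 60 g (varies by some 30%), rigid and closed. Origin at the centre of its foot, z along the tube to the cap. Stands in the stand at the start; goes in hole two.
- tube_three: Clear glass spice tube with a light wooden cap flush with the glass (top 25 mm) and dark cinnamon sticks fixed inside; 26 mm in diameter all the way up, 130 mm long with the cap, 60 g (varies by some 30%), rigid and closed. Origin at the centre of its foot, z along the tube to the cap. Stands in hole three at the start; the tube to draw and tip.
- tube_four: Clear glass spice tube with a light wooden cap flush with the glass (top 25 mm) and dark cinnamon sticks fixed inside; 26 mm in diameter all the way up, 130 mm long with the cap, 60 g (varies by some 30%), rigid and closed. Origin at the centre of its foot, z along the tube to the cap. Stands in hole four; to be left alone.
- pepper_mill: Dark wooden pepper mill, 58 mm wide, 145 mm high, behind the rack; leave alone. Origin under its centre
- mug: Pale blue mug, 90 mm wide (122 with handle), 105 mm high, behind the rack; leave alone. Origin under its centre
- egg_timer: White kitchen timer, 69 mm wide, 56 mm high, behind the rack's right end; leave alone. Origin under its centre
- teaspoon: Steel teaspoon, 132 mm long, lying in front of the rack; leave alone. Origin under its centre
- fish_tin: Flat fish tin, 63 x 105 x 23 mm, right of the stand; leave alone. Origin under its centre
- espresso_cup: White espresso cup, 63 mm wide, 51 mm high, near the front edge between rack and stand; leave alone. Origin under its centre
Not all that is in view belongs to the job. What is shaped like the stand but turquoise is not meant.

How it is judged:
On the way, in this order (a step that is already met when the one before it is completed fails the run):
1. the short tube is lowered to the bottom of hole one, still held (horizontal distance between tube_short and hole1 below 0.012 m and height (world z) of tube_short below 0.027 m and angle between tube_short's own z axis and vertical below 0.35 rad and contact force between tube_short and the fingers above 0.5 N), for 0.02 s.
2. the short tube stands released in hole one (horizontal distance between tube_short and hole1 below 0.01 m and height (world z) of tube_short below 0.018 m and angle between tube_short's own z axis and vertical below 0.25 rad and contact force between tube_short and the fingers below 0.1 N and linear speed of tube_short below 0.03 m/s), for 0.2 s.
3. the long tube is lowered to the bottom of hole two, still held (horizontal distance between tube_long and hole2 below 0.012 m and height (world z) of tube_long below 0.027 m and angle between tube_long's own z axis and vertical below 0.35 rad and contact force between tube_long and the fingers above 0.5 N), for 0.02 s.
4. the long tube stands released in hole two (horizontal distance between tube_long and hole2 below 0.01 m and height (world z) of tube_long below 0.018 m and angle between tube_long's own z axis and vertical below 0.25 rad and contact force between tube_long and the fingers below 0.1 N and linear speed of tube_long below 0.03 m/s), for 0.2 s.
5. the tube of hole three is drawn clear of the rack, held in the fingers (height (world z) of tube_three above 0.06 m and contact force between tube_three and the fingers above 0.5 N), for 0.1 s.
At the end, for the whole second after the job is handed in: Short tube in hole one, long in two, tube four in four: feet within 10 mm of the axis and 6 mm of the floor, the first two within 0.25 rad of upright. Tube three is held at rest by the fingers, touching none of the listed things, foot over 100 mm up, leaning 0.5 to 1.07 rad, cap up (horizontal distance between tube_short and hole1 below 0.01 m and height (world z) of each of tube_short, tube_long, tube_four below 0.018 m and angle between each of tube_short, tube_long's own z axis and vertical below 0.25 rad and horizontal distance between tube_long and hole2 below 0.01 m and horizontal distance between tube_four and hole4 below 0.01 m and height (world z) of tube_three above 0.1 m and angle between tube_three's own z axis and vertical between 0.5 and 1.07 rad and contact force between tube_three and the fingers above 1 N and linear speed of tube_three below 0.03 m/s and angular speed of tube_three below 0.3 rad/s and contact force between tube_three and rack below 0.1 N and contact force between tube_three and stand below 0.1 N and contact force between tube_three and tube_short below 0.1 N and contact force between tube_three and tube_long below 0.1 N and contact force between tube_three and tube_four below 0.1 N and contact force between tube_three and pepper_mill below 0.1 N and contact force between tube_three and mug below 0.1 N and contact force between tube_three and egg_timer below 0.1 N and contact force between tube_three and teaspoon below 0.1 N and contact force between tube_three and fish_tin below 0.1 N and contact force between tube_three and espresso_cup below 0.1 N); the arm keeps its last pose, push and grip.
It fails at once if the tube in hole four is drawn or carried off (height (world z) of tube_four above 0.025 m or angle between tube_four's own z axis and vertical above 0.35 rad).
It fails at once if a bystander is pushed more than 3 cm or tipped over (distance of any of pepper_mill, mug, egg_timer, teaspoon, fish_tin, espresso_cup from where it was at the start of the episode above 0.03 m or angle between any of pepper_mill, mug, egg_timer, teaspoon, fish_tin, espresso_cup's own z axis and vertical above 0.5 rad).
It also fails if it takes over 69 s, if anything falls off the work surface, if the arm or the gripper's body presses on something with over 40 N, if the wrist force passes 120 N, or if a joint passes its speed limit or range.

## Working session

There is one attempt and no reset: what is moved stays moved. The work goes in short steps, Python scripts to look and compute and a tool call to move; the robot and the scene stay as the last step left them, time stands still between calls to the robot, and variables do not carry over. Pictures are saved under pics/ and viewed, at most 10 in all, crops included, and the job is handed in when it is done.

Besides the shell and the picture viewer there is one more tool, called after "Emit:" as name([rows], argument=value, ...), one row to a line, values as JSON. jog_arm: Moves the arm, as the interface text tells. Its arguments: {"type":"object","properties":{"series":{"type":"array"}},"required":["series"]}

```bash
mkdir -p pics; ls
cat > h.py <<'E'
import numpy as np, cv2
from scipy.spatial.transform import Rotation as R
from bench import ctrl
def cam(n):
    c=ctrl.camera(n); c['K']=np.array([[c['fx'],0,c['cx']],[0,c['fy'],c['cy']],[0,0,1]])
    r=np.array(c['rotation'],float)
    c['Rm']=r if r.shape==(3,3) else R.from_quat(r[[1,2,3,0]]).as_matrix()
    c['p']=np.array(c['xyz']); return c
def ray(c,uv):
    uv=np.atleast_2d(np.array(uv,float))
    d=np.c_[(uv[:,0]-c['cx'])/c['fx'],(uv[:,1]-c['cy'])/c['fy'],np.ones(len(uv))]
    return d@c['Rm'].T
def plane(c,uv,z):
    d=ray(c,uv); return c['p']+d*((z-c['p'][2])/d[:,2])[:,None]
def cloud(c):
    v,u=np.mgrid[0:420,0:560]; d=ray(c,np.c_[u.ravel(),v.ravel()])
    return (c['p']+d*c['z_map'].reshape(-1,1)).reshape(420,560,3)
def proj(c,P):
    q=(np.atleast_2d(P)-c['p'])@c['Rm']; return np.c_[q[:,0]/q[:,2]*c['fx']+c['cx'],q[:,1]/q[:,2]*c['fy']+c['cy']]
E
python3 - <<'E'
from h import *
import pickle
for n in('scene','side','wrist'):
    c=cam(n); pickle.dump(c,open(n+'0.pkl','wb')); cv2.imwrite(f'pics/{n}0.png',c['frame'])
    print(n,c['rotation'],c['p'].round(3),c['fx'],c['cx'],c['cy'])
print(ctrl.get_obs())
E
```

```text
pics
scene [-0.4071139   0.75319391 -0.44985326  0.25414415] [-0.294 -0.612  0.678] 406.31253902995303 279.515651270929 204.4342938534264
side [ 0.0292604  -0.02999322  0.88398985 -0.4656245 ] [0.441 1.072 0.91 ] 426.3466675146204 279.1659230995572 209.94732925108937
wrist [ 1.61777429e-01  9.86827209e-01 -1.21590919e-05 -3.50936298e-04] [0.576 0.082 0.373] 342.19987087358385 279.76287536061363 210.73454728360647
{'time_s': 0.15, 'q': array([-2.06305638e-01,  1.81338372e-01,  1.60776990e+00, -1.35947148e-05,
        1.35375801e+00, -2.06315029e-01]), 'dq': array([ 0.00064818, -0.00325121, -0.00260077,  0.00029977,  0.00026926,
        0.00108583]), 'joint_efforts': array([ 1.94259010e-03, -4.45260644e+01, -3.51692533e+01, -1.26067753e-04,
        5.82284134e-03,  2.14055274e-05]), 'eef_pos': array([5.74595857e-01, 9.45182949e-05, 2.30613162e-01]), 'eef_rot': array([-5.29358889e-04,  7.07102279e-01,  7.07110996e-01, -3.54059335e-04]), 'wrist_force': array([ 0.23673279, -0.16943977,  0.45775773]), 'torque': array([ 0.00077525,  0.00088184, -0.02015106]), 'grasp_force': 0.0, 'opening': 0.9977933490091376}
```

View pics/scene0.png

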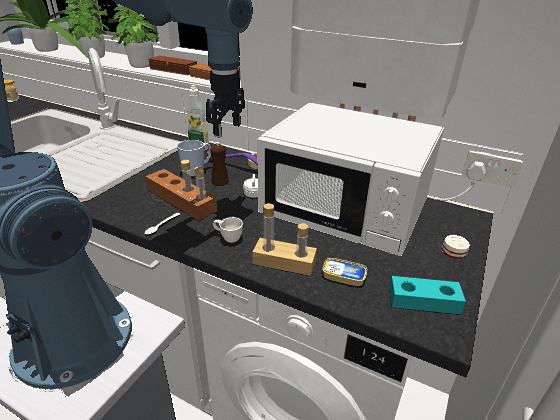

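View pics/side0.png

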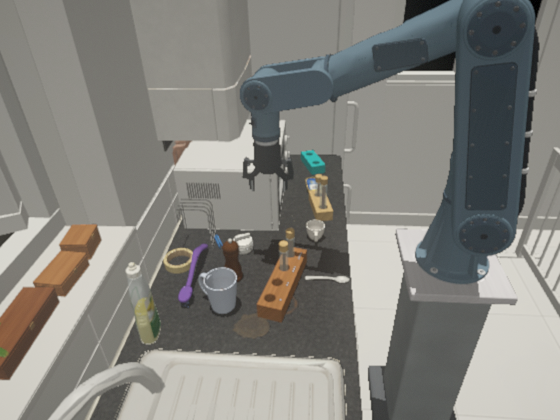

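View pics/wrist0.png

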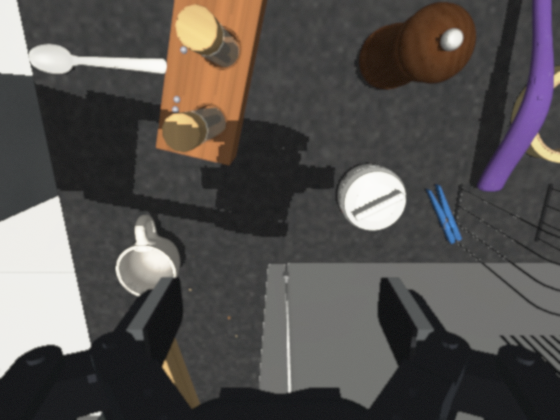

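Scene view: the brown rack is at (180,193), with tubes in holes three and four at about (185,170) and (200,180). The pale stand is at (285,255), with the long tube at (268,225) and the short one at (302,240). The turquoise look-alike at (427,295) isn't the one meant. The side view confirms the left end of the rack is empty. The wrist view shows the rack's right end and the caps at (202,28) and (183,130).

Run:
```python
from h import *
import pickle
C={n:pickle.load(open(n+'0.pkl','rb')) for n in('scene','side','wrist')}
for n,box in(('scene',[(140,150,75,75),(245,195,80,80)]),('side',[(250,220,70,100),(300,165,40,60)]),('wrist',[(150,0,120,170)])):
    c=C[n]; P=cloud(c); hsv=cv2.cvtColor(c['frame'],cv2.COLOR_BGR2HSV)
    for x,y,w,h in box:
        p=P[y:y+h,x:x+w].reshape(-1,3); H=hsv[y:y+h,x:x+w].reshape(-1,3)
        ok=(H[:,1]>90)&(H[:,2]>60)&(H[:,0]<28)
        for lo,hi in((.03,.045),(.045,.056),(.09,.115),(.115,.128),(.13,.148),(.15,.168)):
            m=ok&(p[:,2]>lo)&(p[:,2]<hi)
            if m.sum()>4:
                q=p[m]; r=cv2.minAreaRect((q[:,:2]*1000).astype(np.float32))
                print(n,(x,y),lo,m.sum(),q.mean(0).round(4),np.median(q[:,2]).round(4),'rect',np.round(r[0],1),np.round(r[1],1),round(r[2],1),'med col',np.median(H[m],0))
```

```text
scene (140, 150) 0.03 345 [0.5001 0.1367 0.0378] 0.0379 rect [517.  154.4] [265.5  65.3] 77.2 med col [ 12. 155.  75.]
scene (140, 150) 0.045 782 [0.5161 0.1528 0.0482] 0.0482 rect [522.2 154.1] [266.9  73.6] 76.4 med col [ 12. 158. 192.]
scene (140, 150) 0.115 66 [0.5203 0.0853 0.1228] 0.1228 rect [566.7 112.4] [178.8  73.1] 25.0 med col [ 17.  122.5 110. ]
scene (140, 150) 0.13 107 [0.5123 0.0852 0.1377] 0.1388 rect [514.8  88.4] [88.7 25.8] 76.7 med col [ 18. 120. 112.]
scene (245, 195) 0.03 846 [ 0.4086 -0.268   0.0375] 0.038 rect [ 414.9 -264.2] [ 64.9 150.3] 12.1 med col [ 20. 108. 236.]
scene (245, 195) 0.09 64 [ 0.4161 -0.3086  0.1066] 0.1065 rect [ 417.7 -307.9] [12.5 24.1] 23.7 med col [ 17. 122. 106.]
scene (245, 195) 0.115 69 [ 0.4228 -0.306   0.1196] 0.1199 rect [ 423.6 -305.4] [24.4 24.3] 14.1 med col [ 19. 112. 232.]
scene (245, 195) 0.13 41 [ 0.3988 -0.2272  0.1425] 0.143 rect [ 399.3 -225.9] [11.1 24.2] 20.8 med col [ 17. 121. 103.]
scene (245, 195) 0.15 86 [ 0.4034 -0.2251  0.1581] 0.1595 rect [ 405.9 -224.1] [24.7 25.9] 84.6 med col [ 19.  115.5 204.5]
side (250, 2
[... 1064 characters left out ...]
e (300, 165) 0.15 40 [ 0.4076 -0.2171  0.1603] 0.1621 rect [ 407.9 -218.9] [20.1 27.2] 28.2 med col [ 19.   97.5 167.5]
wrist (150, 0) 0.03 345 [0.5398 0.0951 0.0374] 0.0374 rect [525.4  94.6] [144.7  38.3] 76.3 med col [ 13. 145.  93.]
wrist (150, 0) 0.045 8041 [0.5139 0.0974 0.0496] 0.0496 rect [509.1  96.2] [141.3  70.6] 76.3 med col [ 13. 148. 190.]
wrist (150, 0) 0.09 33 [0.5266 0.098  0.1021] 0.101 rect [520.2  89.1] [82.2 17.5] 75.2 med col [ 14.  99. 148.]
wrist (150, 0) 0.115 131 [0.5261 0.0898 0.1242] 0.1248 rect [520.9  88.8] [82.6 17.6] 76.2 med col [ 18. 104. 100.]
wrist (150, 0) 0.13 2978 [0.519  0.0935 0.141 ] 0.1415 rect [517.1  89.6] [89.  25.7] 76.2 med col [ 19. 107. 225.]
```

Emit:
jog_arm([
  [[0,-38,-12,0,0,0,85],[0,-38,-12,0,0,0,85],[0,-38,-12,0,0,0,85],[0,-38,-12,0,0,0,85],[-40,0,0,0,0,-0.05,85],[-40,0,0,0,0,-0.05,85],[-40,0,0,0,0,-0.05,85],[-40,0,0,0,0,-0.06,85],[-40,0,0,0,0,0,85],[-40,0,0,0,0,0,85]],
])

```text
time_s: 1.15
eef_pos: [0.4515, -0.2392, 0.2791]
eef_rot: [-0.0, 0.629, 0.777, 0.0]
wrist_force: [0.9, 0.2, 0.1]
opening: 0.992
grasp_force: 0.0
```

Run:
```python
from h import *
import pickle
c=cam('wrist'); pickle.dump(c,open('w1.pkl','wb')); cv2.imwrite('pics/w1.png',c['frame'])
o=ctrl.get_obs(); print(o['eef_pos'],o['q'],R.from_quat(o['eef_rot'][[1,2,3,0]]).as_matrix().round(3),o['time_s'])
P=cloud(c); H=cv2.cvtColor(c['frame'],cv2.COLOR_BGR2HSV)
ok=(H[...,1]>80)&(H[...,2]>60)&(H[...,0]<28)
for lo,hi in((.03,.046),(.112,.13),(.15,.168)):
    m=ok&(P[...,2]>lo)&(P[...,2]<hi)
    if m.sum()>9:
        q=P[m]; r=cv2.minAreaRect((q[:,:2]*1000).astype(np.float32)); print(lo,m.sum(),np.median(q[:,2]),r)
    # cap top rays
```

```text
[ 0.45216213 -0.24457976  0.27891517] [-0.72549132  0.00319152  1.70223515 -0.00245998  1.43363112 -0.93185524] [[-0.205  0.979  0.   ]
 [ 0.979  0.205 -0.004]
 [-0.003 -0.    -1.   ]] 1.2
0.03 4417 0.039700615460021016 ((416.23333740234375, -265.44757080078125), (60.22620391845703, 149.54505920410156), 12.030187606811523)
0.112 553 0.12164036597880534 ((418.6423645019531, -264.19439697265625), (24.64905548095703, 107.53582763671875), 9.122769355773926)
0.15 808 0.16168181382173352 ((407.4985656738281, -224.49969482421875), (24.16796875, 25.302268981933594), 73.17107391357422)
```

View pics/w1.png

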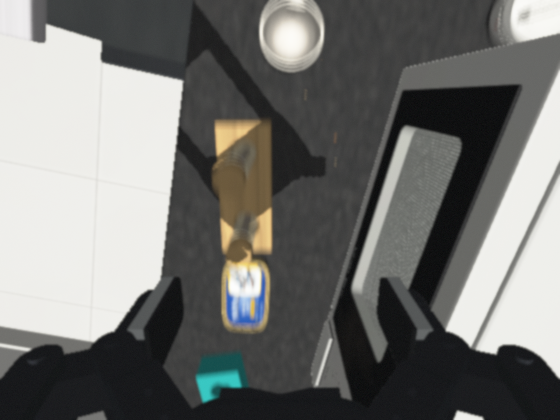

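```bash
cat >> h.py <<'E'
def tool():
    o=ctrl.get_obs(); return np.array(o['eef_pos']),R.from_quat(np.array(o['eef_rot'])[[1,2,3,0]]),o
def down(yaw): # tool y along world x turned by yaw, z down
    return R.from_euler('z',yaw)*R.from_matrix([[0,1,0],[1,0,0],[0,0,-1]])
def go(xyz,yaw):
    p,r,o=tool(); print('shift mm (present axes)',(r.inv().apply(np.array(xyz)-p)*1000).round(1),'rotvec',(r.inv()*down(yaw)).as_rotvec().round(3),'t',round(o['time_s'],2),'p',p.round(4))
    print('  shift in target axes',(down(yaw).inv().apply(np.array(xyz)-p)*1000).round(1))
E
python3 - <<'E'
from h import *
import pickle
go([.425,-.3065,.15],.21); go([.425,-.3065,.077],.21)
c=pickle.load(open('side0.pkl','rb')); P=cloud(c); f=c['frame']
for n,(x,y,w,h) in dict(mug=(200,262,45,55),mill=(220,235,25,50),timer=(230,230,26,24),cup=(305,215,25,30)).items():
    q=P[y:y+h,x:x+w].reshape(-1,3); q=q[(q[:,2]>.045)&(q[:,2]<.16)]; print(n,q.min(0).round(3),q.max(0).round(3))
s=pickle.load(open('scene0.pkl','rb'))['frame'][140:320,130:480]; cv2.imwrite('pics/crop.png',cv2.resize(s,None,fx=2.2,fy=2.2,interpolation=2))
E
```

```text
shift mm (present axes) [-54.6 -39.2 129.1] rotvec [-0.     0.003 -0.003] t 1.2 p [ 0.4522 -0.2446  0.2789]
  shift in target axes [-54.9 -39.5 128.9]
shift mm (present axes) [-54.3 -39.2 202.1] rotvec [-0.     0.003 -0.003] t 1.2 p [ 0.4522 -0.2446  0.2789]
  shift in target axes [-54.9 -39.5 201.9]
mug [0.644 0.112 0.045] [0.757 0.283 0.109]
mill [ 0.644 -0.022  0.045] [0.703 0.257 0.148]
timer [ 0.649 -0.033  0.045] [0.693 0.142 0.146]
cup [ 0.403 -0.127  0.045] [ 0.461 -0.04   0.059]
```

View pics/crop.png

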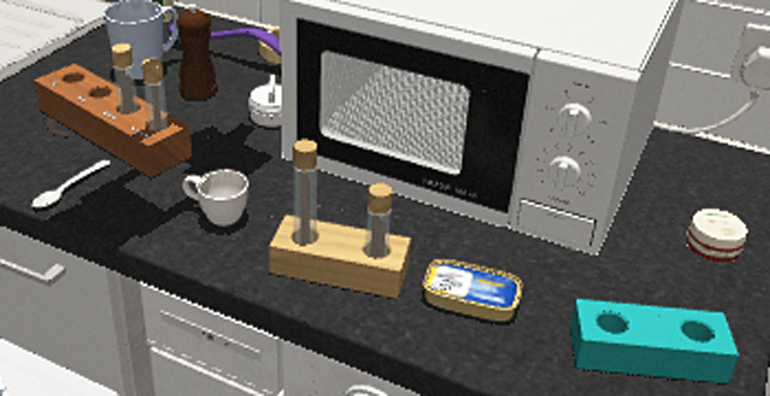

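The crop confirms the pale stand, with the long tube on its left (crop 305,190) and the short one on its right (380,210). Turquoise is the decoy. I'll go for the short tube.

Emit:
jog_arm([
  [[-18,-13,0,0,0,0,85],[-18,-13,0,0,0,0,85],[-18,-13,20,0,0,0,85],[0,0,30,0,0,0,80],[0,0,30,0,0,0,70],[0,0,30,0,0,0,70],[0,0,30,0,0,0,70],[0,0,30,0,0,0,70],[0,0,32,0,0,0,70],[0,0,0,0,0,0,70]],
])

```text
time_s: 2.2
eef_pos: [0.422, -0.2953, 0.073]
eef_rot: [-0.005, 0.629, 0.777, 0.001]
wrist_force: [-1.7, 0.6, 0.4]
opening: 0.82
grasp_force: 0.0
```

Run:
```python
from h import *
go([.425,-.3065,.077],.21); p,r,o=tool(); print(o['wrist_force'],o['opening'])
```

```text
shift mm (present axes) [-11.5   0.6  -4.1] rotvec [-0.005 -0.008 -0.   ] t 2.2 p [ 0.422  -0.2953  0.073 ]
  shift in target axes [-11.5   0.6  -4. ]
[-1.71315452  0.61919131  0.39717397] 0.8198292304874777
```

Emit:
jog_arm([
  [[-6,0,-2,0,0,0,70],[-5,0,-2,0,0,0,70],[0,0,0,0,0,0,70],[0,0,0,0,0,0,20],[0,0,0,0,0,0,15],[0,0,0,0,0,0,15],[0,0,0,0,0,0,15],[0,0,0,0,0,0,15],[0,0,0,0,0,0,15],[0,0,0,0,0,0,15]],
])

```text
time_s: 3.2
eef_pos: [0.4272, -0.3094, 0.0816]
eef_rot: [0.0, 0.629, 0.777, -0.0]
wrist_force: [-0.7, 0.8, 5.3]
opening: 0.288
grasp_force: 58.9
```

Run:
```python
from h import *
go([.425,-.3065,.077],.21); p,r,o=tool(); print(o['wrist_force'],o['opening'],o['grasp_force'],r.as_matrix().round(3)[:,2])
go([.42,-.10,.24],0)
```

```text
shift mm (present axes) [ 3.3 -1.6  4.6] rotvec [0. 0. 0.] t 3.2 p [ 0.4272 -0.3094  0.0816]
  shift in target axes [ 3.3 -1.6  4.6]
[-0.65553138  0.79310359  5.33036019] 0.2883094436194589 58.94557708874345 [ 0. -0. -1.]
shift mm (present axes) [ 206.2   36.6 -158.5] rotvec [0.   0.   0.21] t 3.2 p [ 0.4272 -0.3094  0.0816]
  shift in target axes [ 209.4   -7.2 -158.4]
```

Emit:
jog_arm([
  [[0,0,-8,0,0,0,15],[0,0,-15,0,0,0,15],[0,0,-30,0,0,0,15],[0,0,-35,0,0,0,15],[0,0,-35,0,0,0,15],[0,0,-30,0,0,0,15],[20,0,-7,0,0,0.03,15],[40,0,0,0,0,0.06,15],[40,0,0,0,0,0.06,15],[40,0,0,0,0,0.06,15]],
])

```text
time_s: 4.2
eef_pos: [0.4078, -0.1693, 0.2413]
eef_rot: [-0.0, 0.708, 0.706, 0.0]
wrist_force: [-0.2, 0.5, -0.5]
opening: 0.288
grasp_force: 58.7
```

Run:
```python
from h import *
go([.5533,.246,.24],-.237); p,r,o=tool(); print(o['wrist_force'],o['opening'],o['grasp_force'],o['q'])
```

```text
shift mm (present axes) [415.8 144.    1.4] rotvec [-0.    -0.     0.233] t 4.2 p [ 0.4078 -0.1693  0.2413]
  shift in target axes [437.8  44.    1.3]
[-0.18587823  0.46479517 -0.52933143] 0.2884773219574089 58.749338211491704 [-6.63683871e-01 -1.40175959e-01  1.91327557e+00  2.00425670e-04
  1.36884097e+00 -6.60149756e-01]
```

Emit:
jog_arm([
  [[40,0,0,0,0,0,15],[40,10,0,0,0,0,15],[40,20,0,0,0,0,15],[40,25,0,0,0,0,15],[40,30,0,0,0,0,15],[40,20,0,0,0,0,15],[30,10,0,0,0,0.08,15],[20,0,0,0,0,0.08,15],[0,0,0,0,0,0.07,15],[0,0,0,0,0,0,15]],
])

```text
time_s: 5.2
eef_pos: [0.5247, 0.1201, 0.241]
eef_rot: [-0.0, 0.783, 0.622, -0.0]
wrist_force: [0.7, -0.4, -0.2]
opening: 0.291
grasp_force: 58.9
```

Run:
```python
from h import *
import pickle
c=cam('wrist'); pickle.dump(c,open('w2.pkl','wb')); cv2.imwrite('pics/w2.png',c['frame'])
go([.5533,.246,.24],-.237); p,r,o=tool()
P=cloud(c); H=cv2.cvtColor(c['frame'],cv2.COLOR_BGR2HSV)
m=(H[...,1]>80)&(H[...,2]>60)&(H[...,0]<28)&(abs(P[...,2]-.05)<.006)
q=P[m]; print(m.sum(),np.median(q[:,2]),cv2.minAreaRect((q[:,:2]*1000).astype(np.float32)))
# predicted hole pixels
for rr in((.5533,.246,.05),(.538,.184,.05)): print(proj(c,rr))
```

```text
shift mm (present axes) [129.6  -0.8   1.1] rotvec [-0.001  0.     0.009] t 5.25 p [0.5248 0.1195 0.2411]
  shift in target axes [129.6  -2.    1.1]
13483 0.04968804100254648 ((592.5707397460938, 139.53195190429688), (249.04330444335938, 211.6447296142578), 76.36563873291016)
[[277.64352865  38.7372392 ]]
[[276.90271435 114.11658993]]
```

View pics/w2.png

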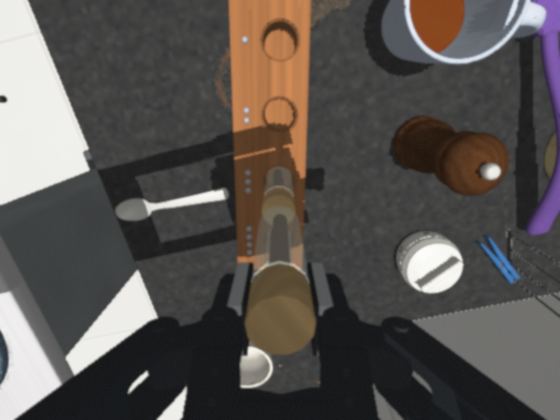

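Run:
```python
from h import *
import pickle
c=pickle.load(open('w2.pkl','rb')); f=c['frame']; H=cv2.cvtColor(f,cv2.COLOR_BGR2HSV)
print(plane(c,[(280.5,41),(279.5,114)],.05).round(4))
g=cv2.medianBlur(f[...,2],3)[0:140,235:312]
k=cv2.HoughCircles(cv2.resize(g,None,fx=3,fy=3),cv2.HOUGH_GRADIENT,1,100,param1=80,param2=20,minRadius=42,maxRadius=62)
if k is not None:
    for u,v,rad in k[0]: print('circ',u/3+235,v/3,rad/3, plane(c,[(u/3+235,v/3)],.05).round(4))
# rack edges across, from depth at z .05
P=cloud(c); m=(H[...,1]>80)&(H[...,0]<28)&(abs(P[...,2]-.05)<.006); m[:,:200]=0; m[:,330:]=0; m[200:]=0
pr=P[m]; ex=np.array([np.cos(-.237),np.sin(-.237)]); s=pr[:,:2]@ex; print('rack x-extent',np.percentile(s,[.3,99.7]),'hole row expected',np.percentile(s,[.3,99.7]).mean()+.009,'hole1 s',np.array([.5533,.246])@ex)
p,r,o=tool()
cap=((H[...,1]>90)&(H[...,0]>10)&(H[...,0]<28)&(P[...,2]>.25)).astype(np.uint8); v,u=np.nonzero(cap); print('cap bounds',u.min(),u.max(),v.min(),v.max(),'depth med z',np.median(P[cap>0][:,2]))
q=P[cap>0]; q=q[q[:,2]>np.percentile(q[:,2],60)]; 
t=r.inv().apply(q-p); print('cap pts tool frame min/max/mean mm',(t.min(0)*1e3).round(1),(t.max(0)*1e3).round(1),(t.mean(0)*1e3).round(1))
for dx in(0,.003):
    a=np.linspace(0,2*np.pi,90); w=p+r.apply(np.c_[dx+.013*np.cos(a),.013*np.sin(a),0*a-.0404]); z=proj(c,w); print(dx,z.min(0),z.max(0))
```

```text
[[0.5553 0.2437 0.05  ]
 [0.5404 0.1835 0.05  ]]
circ 280.16666 38.166668 16.699999 [[0.5556 0.2459 0.05  ]]
circ 278.83334 113.833336 14.233334 [[0.5398 0.1838 0.05  ]]
rack x-extent [0.43779405 0.50744564] hole row expected 0.48161984025522975 hole1 s 0.4800757083850531
cap bounds 219 493 7 382 depth med z 0.2807633591415294
cap pts tool frame min/max/mean mm [ -11.   -11.1 -142.3] [ 82.5  14.3 -39.9] [  9.6   0.7 -46. ]
0 [241.25090066 306.64766707] [313.67447429 366.72108388]
0.003 [240.9373736  299.16913397] [313.93036732 360.19141077]
```

Run:
```python
from h import *
import pickle
c=pickle.load(open('w2.pkl','rb')); H=cv2.cvtColor(c['frame'],cv2.COLOR_BGR2HSV); P=cloud(c); p,r,o=tool()
t=r.inv().apply((P-p).reshape(-1,3)).reshape(P.shape)*1e3
m=(H[...,1]>80)&(H[...,0]<28)&(abs(t[...,0])<25)&(abs(t[...,1])<20)&(t[...,2]<-10)&(t[...,2]>-50)
q=t[m]; print(m.sum(),np.percentile(q[:,2],[1,20,50,80,99]).round(1))
top=q[q[:,2]<-37.5]; print(len(top),cv2.minAreaRect(top[:,:2].astype(np.float32)),cv2.minEnclosingCircle(top[:,:2].astype(np.float32)))
```

```text
5147 [-41.2 -40.3 -39.6 -30.8 -17.1]
3467 ((4.59812068939209, 2.751551628112793), (25.830053329467773, 29.47255516052246), 12.68757152557373) ((2.1297621726989746, 3.695866584777832), 17.057842254638672)
```

Emit:
jog_arm([
  [[20,0,0,0,0,0.009,15],[30,-0.5,0,0,0,0,15],[30,-0.5,0,0,0,0,15],[30,0,0,0,0,0,15],[16.5,0,5,0,0,0,15],[0,0,25,0,0,0,15],[0,0,25,0,0,0,15],[0,0,25,0,0,0,15],[0,0,0,0,0,0,15],[0,0,0,0,0,0,15]],
])

```text
time_s: 6.25
eef_pos: [0.5538, 0.2418, 0.1612]
eef_rot: [-0.0, 0.786, 0.618, -0.001]
wrist_force: [0.6, 0.0, -0.2]
opening: 0.289
grasp_force: 58.9
```

Run:
```python
from h import *
go([.5538,.2429,.081],-.237); p,r,o=tool(); print(o['wrist_force'],o['opening'])
```

```text
shift mm (present axes) [ 1.1 -0.2 80.2] rotvec [-0.001  0.001 -0.002] t 6.25 p [0.5538 0.2418 0.1612]
  shift in target axes [ 1.1 -0.3 80.2]
[ 0.58873784  0.0112773  -0.15073272] 0.28919436957485806
```

Emit:
jog_arm([
  [[1,0,10,0,0,0,15],[0,0,12,0,0,0,15],[0,0,12,0,0,0,15],[0,0,10,0,0,0,15],[0,0,8,0,0,0,15],[0,0,8,0,0,0,15],[0,0,0,0,0,0,15],[0,0,0,0,0,0,15],[0,0,0,0,0,0,15],[0,0,0,0,0,0,15]],
])

```text
time_s: 7.25
eef_pos: [0.5547, 0.2435, 0.102]
eef_rot: [0.0, 0.786, 0.618, 0.001]
wrist_force: [0.8, -0.3, -0.9]
opening: 0.289
grasp_force: 58.9
```

Emit:
jog_arm([
  [[0,0,6,0,0,0,15],[0,0,6,0,0,0,15],[0,0,4,0,0,0,15],[0,0,2,0,0,0,15],[0,0,1,0,0,0,15],[0,0,1,0,0,0,15],[0,0,0,0,0,0,15],[0,0,0,0,0,0,15],[0,0,0,0,0,0,15],[0,0,0,0,0,0,15]],
])

```text
time_s: 8.25
eef_pos: [0.5543, 0.2435, 0.0816]
eef_rot: [0.0, 0.786, 0.618, 0.0]
wrist_force: [-1.5, -0.2, 4.3]
opening: 0.288
grasp_force: 59.2
```

Contact with the floor: force is up 4 N, and the height matches the one at pick-up. Releasing and rising.

Emit:
jog_arm([
  [[0,0,0,0,0,0,32],[0,0,0,0,0,0,38],[0,0,0,0,0,0,45],[0,0,0,0,0,0,50],[0,0,0,0,0,0,55],[0,0,0,0,0,0,55],[0,0,0,0,0,0,55],[0,0,-10,0,0,0,55],[0,0,-25,0,0,0,55],[0,0,-30,0,0,0,55]],
])

```text
time_s: 9.25
eef_pos: [0.5533, 0.2432, 0.1464]
eef_rot: [-0.001, 0.786, 0.618, -0.001]
wrist_force: [0.6, -0.1, 0.4]
opening: 0.643
grasp_force: 0.0
```

Emit:
jog_arm([
  [[0,0,-30,0,0,0,60],[0,0,-30,0,0,0,70],[0,0,-30,0,0,0,80],[-40,0,0,0,0,0,80],[-40,-10,0,0,0,0,80],[-40,-20,0,0,0,0,80],[-40,-25,0,0,0,0,80],[-40,-25,0,0,0,0,80],[0,0,0,0,0,0,80],[0,0,0,0,0,0,80]],
])

```text
time_s: 10.25
eef_pos: [0.4292, 0.0675, 0.2374]
eef_rot: [0.001, 0.787, 0.617, 0.001]
wrist_force: [0.7, -1.0, 0.5]
opening: 0.941
grasp_force: 0.0
```

Run:
```python
from h import *
c=cam('side'); cv2.imwrite('pics/s3.png',cv2.resize(c['frame'][150:330,180:360],None,fx=3.2,fy=3.2,interpolation=2))
P=cloud(c); H=cv2.cvtColor(c['frame'],cv2.COLOR_BGR2HSV)
m=(H[...,1]>70)&(H[...,0]<28)&(P[...,2]>.112)&(P[...,2]<.13)&(P[...,1]>.2)&(P[...,1]<.3)
print(m.sum(),P[m].mean(0),cv2.minAreaRect((P[m][:,:2]*1000).astype(np.float32)))
go([.4,-.15,.24],0); go([.4075,-.2245,.24],.21)
```

```text
81 [0.55453606 0.25091708 0.12128174] ((554.97705078125, 247.9912567138672), (26.642704010009766, 24.983417510986328), 65.3072509765625)
shift mm (present axes) [-218.8   22.8   -2.6] rotvec [ 0.003 -0.    -0.24 ] t 10.3 p [0.4299 0.068  0.2374]
  shift in target axes [-218.   -29.9   -2.6]
shift mm (present axes) [-289.4   47.8   -2.6] rotvec [ 0.003 -0.    -0.45 ] t 10.3 p [0.4299 0.068  0.2374]
  shift in target axes [-281.4  -82.8   -2.6]
```

View pics/s3.png

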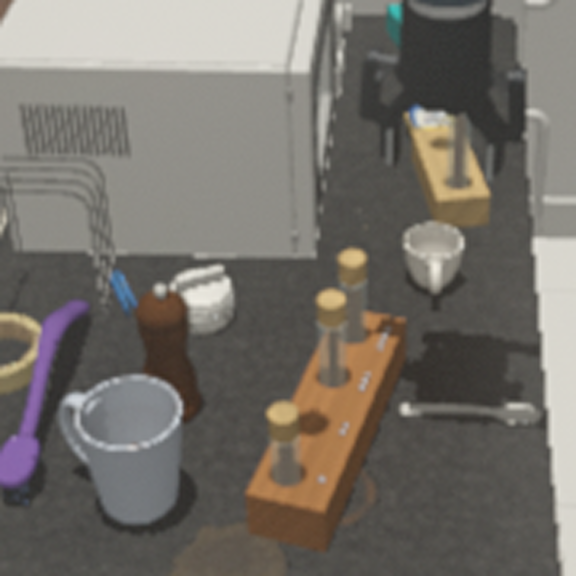

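Side crop: the short tube stands upright in hole one (cap at crop 284,418). The tubes in holes three and four are untouched. Next is the long tube.

Emit:
jog_arm([
  [[-36,0,0,0,0,-0.056,80],[-36,-2,0,0,0,-0.056,80],[-36,-3,0,0,0,-0.056,80],[-36,-3,0,0,0,-0.056,80],[-36,-3,0,0,0,-0.056,80],[-36,-3,0,0,0,-0.056,80],[-36,-3,0,0,0,-0.056,80],[-34,-3,0,0,0,-0.056,80],[0,0,0,0,0,0,80],[0,0,0,0,0,0,80]],
])

```text
time_s: 11.3
eef_pos: [0.3974, -0.2154, 0.2362]
eef_rot: [-0.0, 0.63, 0.777, 0.0]
wrist_force: [-0.1, 0.1, 0.1]
opening: 0.937
grasp_force: 0.0
```

Run:
```python
from h import *
c=cam('wrist'); P=cloud(c); H=cv2.cvtColor(c['frame'],cv2.COLOR_BGR2HSV)
m=(H[...,1]>70)&(H[...,0]<28)&(P[...,2]>.157)&(P[...,2]<.168)&(abs(P[...,1]+.225)<.03)
if m.sum()>20: print(m.sum(),np.median(P[m][:,2]),cv2.minAreaRect((P[m][:,:2]*1000).astype(np.float32)))
go([.4075,-.2245,.113],.21)
```

```text
1043 0.16174570565901233 ((407.2130126953125, -223.5371856689453), (25.0642032623291, 25.14687156677246), 5.865540981292725)
shift mm (present axes) [-11.9   7.9 123.1] rotvec [-0.    -0.001 -0.001] t 11.35 p [ 0.3973 -0.2146  0.2361]
  shift in target axes [-11.8   7.9 123.1]
```

Emit:
jog_arm([
  [[-5,4,0,0,0,0,80],[-6,4,0,0,0,0,80],[0,0,5,0,0,0,75],[0,0,25,0,0,0,70],[0,0,25,0,0,0,70],[0,0,25,0,0,0,70],[0,0,25,0,0,0,70],[0,0,13,0,0,0,70],[0,0,0,0,0,0,70],[0,0,0,0,0,0,70]],
])

```text
time_s: 12.35
eef_pos: [0.4071, -0.2245, 0.1189]
eef_rot: [0.0, 0.629, 0.777, -0.0]
wrist_force: [0.3, -0.4, 0.5]
opening: 0.821
grasp_force: 0.0
```

Run:
```python
from h import *
go([.4073,-.224,.118],.21); print(tool()[2]['wrist_force'])
```

```text
shift mm (present axes) [0.5 0.3 0.9] rotvec [ 0.     0.    -0.001] t 12.35 p [ 0.4071 -0.2245  0.1189]
  shift in target axes [0.5 0.3 0.9]
[ 0.34843033 -0.37686887  0.50443781]
```

Emit:
jog_arm([
  [[0,0,0,0,0,0,20],[0,0,0,0,0,0,15],[0,0,0,0,0,0,15],[0,0,0,0,0,0,15],[0,0,0,0,0,0,15],[0,0,0,0,0,0,15],[0,0,0,0,0,0,15],[0,0,0,0,0,0,15],[0,0,0,0,0,0,15],[0,0,0,0,0,0,15]],
])

```text
time_s: 13.35
eef_pos: [0.4073, -0.2249, 0.1193]
eef_rot: [0.001, 0.629, 0.777, -0.0]
wrist_force: [-1.3, 0.9, 5.5]
opening: 0.289
grasp_force: 58.8
```

Emit:
jog_arm([
  [[0,0,-8,0,0,0,15],[0,0,-15,0,0,0,15],[0,0,-30,0,0,0,15],[0,0,-35,0,0,0,15],[0,0,-35,0,0,0,15],[0,0,-30,0,0,0,15],[0,0,-15,0,0,0,15],[30,0,0,0,0,0.05,15],[35,0,0,0,0,0.05,15],[35,0,0,0,0,0.05,15]],
])

```text
time_s: 14.35
eef_pos: [0.3906, -0.1247, 0.2866]
eef_rot: [0.0, 0.687, 0.726, 0.0]
wrist_force: [0.5, 0.5, -0.5]
opening: 0.287
grasp_force: 58.9
```

Run:
```python
from h import *
go([.5386,.1838,.28],-.237); o=tool()[2]; print(o['opening'],o['grasp_force'])
```

```text
shift mm (present axes) [299.8 164.9   6.7] rotvec [ 0.    -0.     0.293] t 14.35 p [ 0.3906 -0.1247  0.2866]
  shift in target axes [334.6  71.4   6.6]
0.28730316655793997 58.86652708053589
```

Emit:
jog_arm([
  [[36,10,0,0,0,0,15],[38,18,0,0,0,0,15],[38,22,0,0,0,0,15],[38,25,0,0,0,0,15],[38,27,0,0,0,0,15],[38,25,0,0,0,0,15],[34,20,0,0,0,0.09,15],[20,10,0,0,0,0.1,15],[0,0,0,0,0,0.1,15],[0,0,0,0,0,0,15]],
])

```text
time_s: 15.35
eef_pos: [0.533, 0.163, 0.2861]
eef_rot: [-0.0, 0.784, 0.621, -0.0]
wrist_force: [0.5, 0.7, 0.1]
opening: 0.287
grasp_force: 59.0
```

Run:
```python
from h import *
import pickle
c=cam('wrist'); pickle.dump(c,open('w4.pkl','wb'));P=cloud(c); H=cv2.cvtColor(c['frame'],cv2.COLOR_BGR2HSV); p,r,o=tool()
t=r.inv().apply((P-p).reshape(-1,3)).reshape(P.shape)*1e3
m=(H[...,1]>80)&(H[...,0]<28)&(abs(t[...,0])<25)&(abs(t[...,1])<20)&(t[...,2]<-38)&(t[...,2]>-50)
print(m.sum(),np.percentile(t[m],[1,50,99],axis=0).round(1))
go([.5388,.183,.22],-.237)
```

```text
3688 [[ -9.3 -11.  -43.4]
 [  3.9   1.  -42.2]
 [ 14.6  12.7 -38.3]]
shift mm (present axes) [21.3  1.1 66.2] rotvec [-0.001  0.     0.009] t 15.4 p [0.5329 0.1625 0.2862]
  shift in target axes [21.3  0.9 66.2]
```

Emit:
jog_arm([
  [[10,0.5,0,0,0,0.009,15],[10.5,0.5,0,0,0,0,15],[0,0,10,0,0,0,15],[0,0,20,0,0,0,15],[0,0,25,0,0,0,15],[0,0,20,0,0,0,15],[0,0,10,0,0,0,15],[0,0,0,0,0,0,15],[0,0,0,0,0,0,15],[0,0,0,0,0,0,15]],
])

```text
time_s: 16.4
eef_pos: [0.5398, 0.182, 0.2027]
eef_rot: [0.001, 0.787, 0.617, 0.001]
wrist_force: [0.3, -0.3, -0.7]
opening: 0.29
grasp_force: 59.0
```

Run:
```python
from h import *
go([.5386,.1825,.119],-.237); print(tool()[2]['wrist_force'])
```

```text
shift mm (present axes) [ 0.1 -1.5 83.7] rotvec [ 0.002 -0.001 -0.003] t 16.4 p [0.5398 0.182  0.2027]
  shift in target axes [ 0.2 -1.3 83.7]
[ 0.30001932 -0.33916235 -0.67302695]
```

Emit:
jog_arm([
  [[0,-0.6,10,0,0,0,15],[0,0,12,0,0,0,15],[0,0,12,0,0,0,15],[0,0,12,0,0,0,15],[0,0,10,0,0,0,15],[0,0,8,0,0,0,15],[0,0,0,0,0,0,15],[0,0,0,0,0,0,15],[0,0,0,0,0,0,15],[0,0,0,0,0,0,15]],
])

```text
time_s: 17.4
eef_pos: [0.5389, 0.1822, 0.138]
eef_rot: [0.0, 0.787, 0.617, 0.001]
wrist_force: [-0.6, 0.1, 0.3]
opening: 0.285
grasp_force: 59.0
```

Foot is at about 0.031, so it is inside the hole with no side force. Lowering the last 19 mm.

Emit:
jog_arm([
  [[0,0,6,0,0,0,15],[0,0,6,0,0,0,15],[0,0,4,0,0,0,15],[0,0,2,0,0,0,15],[0,0,1,0,0,0,15],[0,0,0.5,0,0,0,15],[0,0,0,0,0,0,15],[0,0,0,0,0,0,15],[0,0,0,0,0,0,15],[0,0,0,0,0,0,15]],
])

```text
time_s: 18.4
eef_pos: [0.5385, 0.1823, 0.1193]
eef_rot: [-0.0, 0.787, 0.617, 0.0]
wrist_force: [-4.9, 0.2, 11.5]
opening: 0.287
grasp_force: 60.7
```

Emit:
jog_arm([
  [[0,0,0,0,0,0,32],[0,0,0,0,0,0,38],[0,0,0,0,0,0,45],[0,0,0,0,0,0,50],[0,0,0,0,0,0,55],[0,0,0,0,0,0,55],[0,0,0,0,0,0,55],[0,0,-10,0,0,0,55],[0,0,-25,0,0,0,55],[0,0,-30,0,0,0,55]],
])

```text
time_s: 19.4
eef_pos: [0.5375, 0.182, 0.183]
eef_rot: [-0.001, 0.787, 0.617, -0.001]
wrist_force: [0.2, 0.5, 1.2]
opening: 0.646
grasp_force: 0.0
```

Emit:
jog_arm([
  [[0,0,-15,0,0,0,60],[0,0,-10,0,0,0,70],[-10,0,0,0,0,0,75],[-20,0,0,0,0,0,75],[-20,0,0,0,0,0,75],[-14,0,0,0,0,0,75],[0,0,0,0,0,0,75],[0,0,0,0,0,0,75],[0,0,0,0,0,0,75],[0,0,0,0,0,0,75]],
])

```text
time_s: 20.4
eef_pos: [0.5232, 0.1205, 0.2077]
eef_rot: [-0.0, 0.786, 0.618, 0.0]
wrist_force: [-0.2, 0.1, 0.0]
opening: 0.878
grasp_force: 0.0
```

Run:
```python
from h import *
c=cam('side'); cv2.imwrite('pics/s5.png',cv2.resize(c['frame'][190:330,220:360],None,fx=4,fy=4,interpolation=2))
P=cloud(c); H=cv2.cvtColor(c['frame'],cv2.COLOR_BGR2HSV)
w=cam('wrist'); Pw=cloud(w); Hw=cv2.cvtColor(w['frame'],cv2.COLOR_BGR2HSV)
for n,PP,HH in(('side',P,H),('wrist',Pw,Hw)):
  for y0,lo,hi in((.184,.157,.168),(.121,.137,.148),(.059,.137,.148)):
    m=(HH[...,1]>70)&(HH[...,0]<28)&(PP[...,2]>lo)&(PP[...,2]<hi)&(abs(PP[...,1]-y0)<.028)&(abs(PP[...,0]-.53)<.05)
    if m.sum()>20: rr=cv2.minAreaRect((PP[m][:,:2]*1000).astype(np.float32)); print(n,y0,m.sum(),np.median(PP[m][:,2]).round(4),np.round(rr[0],1),np.round(rr[1],1))
go([.524,.1213,.10],-.237)
```

```text
side 0.184 58 0.1628 [538.8 185.4] [21.8 28. ]
side 0.121 46 0.143 [524.2 123.6] [21.1 25. ]
side 0.059 43 0.1432 [509.2  62.5] [23.6 23.1]
wrist 0.184 1773 0.1617 [539.7 183.7] [24.8 25.4]
wrist 0.121 1153 0.1417 [524.2 121.3] [25.6 24.9]
wrist 0.059 936 0.1417 [509.7  59.7] [26.2 24.7]
shift mm (present axes) [  1.    0.6 107.7] rotvec [-0.    -0.    -0.002] t 20.5 p [0.5232 0.1205 0.2077]
  shift in target axes [  1.    0.6 107.7]
```

View pics/s5.png

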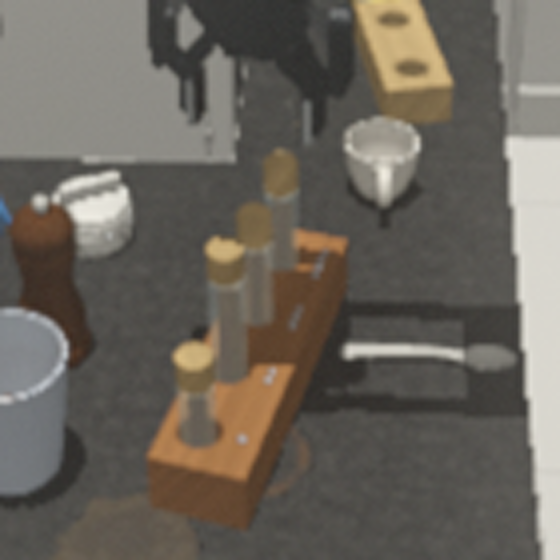

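The crop shows all four holes filled and upright, with the short tube in one and the long in two. Tube three measures (0.524, 0.121), top 0.142. I'll grasp it.

Emit:
jog_arm([
  [[1,0.5,5,0,0,0,70],[0,0,20,0,0,0,65],[0,0,25,0,0,0,65],[0,0,25,0,0,0,65],[0,0,20,0,0,0,65],[0,0,12,0,0,0,65],[0,0,0,0,0,0,65],[0,0,0,0,0,0,65],[0,0,0,0,0,0,40],[0,0,0,0,0,0,15]],
])

```text
time_s: 21.5
eef_pos: [0.5248, 0.1209, 0.102]
eef_rot: [0.001, 0.787, 0.617, 0.001]
wrist_force: [0.0, 0.2, 0.7]
opening: 0.432
grasp_force: 0.0
```

Emit:
jog_arm([
  [[0,0,0,0,0,0,15],[0,0,0,0,0,0,15],[0,0,0,0,0,0,15],[0,0,0,0,0,0,15],[0,0,0,0,0,0,15],[0,0,0,0,0,0,15],[0,0,0,0,0,0,15],[0,0,-5,0,0,0,15],[0,0,-8,0,0,0,15],[0,0,-10,0,0,0,15]],
])

```text
time_s: 22.5
eef_pos: [0.5237, 0.1207, 0.1242]
eef_rot: [-0.0, 0.787, 0.617, -0.0]
wrist_force: [0.5, 0.2, -0.6]
opening: 0.285
grasp_force: 58.8
```

Emit:
jog_arm([
  [[0,0,-15,0,0,0,15],[0,0,-25,0,0,0,15],[0,0,-30,0,0,0,15],[0,0,-30,0,0,0,15],[0,0,-30,0,0,0,15],[0,0,-30,0,0,0,15],[0,0,-30,0,0,0,15],[0,0,-20,0,0,0,15],[0,0,-10,0,0,0,15],[0,0,0,0,0,0,15]],
])

```text
time_s: 23.5
eef_pos: [0.5245, 0.1208, 0.3457]
eef_rot: [0.001, 0.787, 0.617, 0.001]
wrist_force: [-0.0, 0.3, 0.1]
opening: 0.289
grasp_force: 58.8
```

Emit:
jog_arm([
  [[0,0,0,-0.05,0,0,15],[0,0,0,-0.1,0,0,15],[0,0,0,-0.1,0,0,15],[0,0,0,-0.1,0,0,15],[0,0,0,-0.1,0,0,15],[0,0,0,-0.1,0,0,15],[0,0,0,-0.1,0,0,15],[0,0,0,-0.08,0,0,15],[0,0,0,-0.055,0,0,15],[0,0,0,0,0,0,15]],
])

```text
time_s: 24.5
eef_pos: [0.5217, 0.1211, 0.3401]
eef_rot: [0.3, 0.727, 0.572, 0.234]
wrist_force: [0.2, -0.3, -1.5]
opening: 0.289
grasp_force: 58.9
```

Emit:
jog_arm([
  [[0,0,0,0,0,0,15],[0,0,0,0,0,0,15],[0,0,0,0,0,0,15],[0,0,0,0,0,0,15],[0,0,0,0,0,0,15],[0,0,0,0,0,0,15],[0,0,0,0,0,0,15],[0,0,0,0,0,0,15],[0,0,0,0,0,0,15],[0,0,0,0,0,0,15]],
])

```text
time_s: 25.5
eef_pos: [0.5239, 0.1208, 0.3438]
eef_rot: [0.301, 0.727, 0.57, 0.236]
wrist_force: [-0.1, 0.4, -0.2]
opening: 0.289
grasp_force: 58.9
```

Run:
```python
from h import *
p,r,o=tool(); print(p,r.as_matrix()[:,2].round(3),o['dq'].round(3),o['opening'],o['grasp_force'],'foot',p+r.apply([0,0,.09]))
c=cam('side'); cv2.imwrite('pics/s6.png',c['frame'])
```

```text
[0.52388963 0.12082664 0.34381795] [ 0.687 -0.168 -0.707] [ 0.     0.     0.    -0.001 -0.     0.001] 0.28871872632353185 58.897924432531 foot [0.58568499 0.10571022 0.28015613]
```

View pics/s6.png

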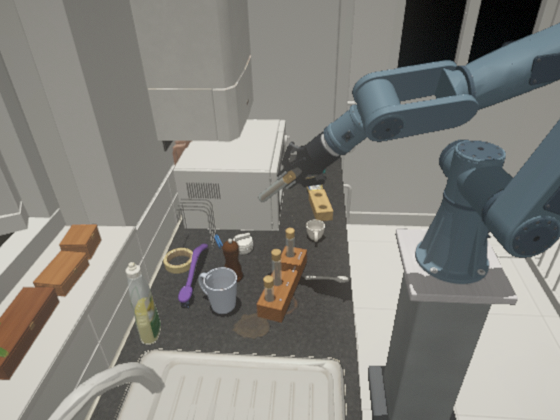

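The tube is held at 45° (foot near (265,197) in the image, about 0.28 m up) and clear of everything. Tubes one, two and four stand in the rack at (268,290), (276,265) and (290,243). Handing in.

```bash
python3 -c "
from bench import ctrl
print(ctrl.hand_in())"
```

```text
the job is handed in; nothing more can be done
None
```

I handed the job in after about 25.5 s of robot time: the short tube is in hole one, the long one in hole two, and tube three is held still at about 45° with its foot about 0.28 m up; tube four and the other things were left alone, and the hand-in returned no verdict.

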